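# Pin the pedal valve to its test stand and stroke the pedal

## Robot

A 6-joint arm with a two-finger parallel gripper is mounted at the origin on the work surface. World frame = base frame: x ahead of the robot, y to its left, z up, the work surface at z = 0. Lengths are in m, angles in degrees, forces in N, time in s.
With the tool pointing down it reaches from about 0.4 to 0.825 m from the base axis. Payload 7 kg.
Tool frame: the origin (TCP) lies midway between the tips of the shut fingers; the grasp point (between the pads) lies 19 mm behind it (r.grip_depth is the distance from the TCP to the grasp point, in m); z points along the fingers, y is the line along which they close (so a half turn about z gives the same grasp; the last joint's range is limited). The gripper opens to 88 mm and grips with 3 to 60 N. Pads are 19 mm wide; open, the fingers measure 130 mm over their backs; the gripper's body (78 mm by 193 mm) begins 47 mm behind the grasp point.
Start: joints at [-50.415, 20.546, 0.682, 0, -70.136, -16.507], TCP at [0.265, -0.621, 0.227] pointing down, gripper open.
Joint ranges: [-176.03, 176.03], [-82.01, 121.73], [-58.28, 71.71], [-173.87, 95.51], [-174.79, -0.11], [-173.66, 173.66]. Speed limits (degrees/s): [136.94, 136.94, 172.46, 180, 180, 180].

## Interface

Orientations are given as [roll, pitch, yaw] about the fixed x, y, z axes, in that order (R = Rz(yaw) Ry(pitch) Rx(roll)).
In Python, from plant import r, capture, close_job, search_frame, outline_of gives the robot as it stands.
- The arm moves only by the shell command python3 -m creep 'ROWS' [FORCE]. ROWS is JSON, a list of rows, each a list of 7 numbers: the finger opening in mm, from 0 to 87.6, then the shift along the world's x, y, z in units of 25 mm (1.0 is 25 mm), then the turn, a rotation vector about the world's x, y, z in degrees. In form: [[hand, x, y, z, ax, ay, az], ...]. A call has 1 to 8 rows; each row shifts and turns the commanded pose from where the row before left it; what a row does not reach is not made up. A row lasts 1/12 s, in which the tool goes at most 41.7 mm and 7.16 degrees, less where a joint would pass 70% of its speed; a pose out of reach is approached as far as the arm can. A call is refused whole if a number of a shift passes 1 or a number of a turn 7.16, either way. A call with a gripper value outside its range is refused whole. The fingers move at their own pace and stop on an object; FORCE is the grip in N (left out, the last holds). Time passes only in rows, so rows that do not move let the fingers close. It gives the time, the measured TCP pose, the force, the opening and the grip force at its end, in the units of the state.
- r.get_state(): the state, without advancing time (a new reading comes with each control period).
- capture(name): name is "scene" or "top"; returns a dict with "frame" (420x560x3 uint8, red, green, blue), "K" (3x3 intrinsics, pixels), "k1" (the pictures are not rectified: a ray, as slopes to the right and down, at radius r is drawn at 1 + k1 r^2 times it, then the intrinsics apply), "origin" and "rotation" of the camera in the world. Camera axes: x right, y down, z forward; pixel columns grow to the right and rows downward; lengths in m; the calibration is good to about 2 mm. A picture is of the moment at which its call begins. There is no depth.
- close_job(): hands the job in; it is judged then, once.
Trained networks look in a picture, given as the dict that the camera call returned (one of the last four; its "shot" number tells which), for a name from the list of things; names that differ only in an ending like _2 or _b are one class to them, and where a whole thing is asked for, a point or a joint stands for the part that bears it (a point fixed in the world has none). Each returns a list of dicts, best first, with "conf" (0 to 1); they miss things now and then, are a little off and sometimes report something else, mostly with a low value. They report only what shows in the picture. A call takes as long as a camera call. They do not tell look-alikes from the thing itself.
- search_frame(picture, target): "bbox" ([left, top, right, bottom] in pixels, round what is visible of it).
- outline_of(picture, target): "region" (420x560 bool, what is visible of it) and "bbox" ([left, top, right, bottom] in pixels, round what is visible of it).
The state is a dict: "time_s": time; "joints": joint angles; "qd": joint speeds; "joint_torque": joint torques, N m; "tcp_pos": TCP position; "eef_rot": TCP orientation; "contact_force": force on the tool from outside, world axes, zero at the start; "moment": the same for the moment, N m; "gripper_width": finger opening in m; "gripper_force": force on a finger pad.
Only numpy, scipy, OpenCV 4.12 (cv2) and the standard library are available. Lean on these libraries where they do the work, as an engineer would, in place of code of your own. Each camera call takes 0.05 s, during which the arm holds its last target. There are 200 camera calls.

## Task

Pin the pedal valve to its test stand: take the long pin with the tall round head out of the rack and put it down through the open eye in the valve's ear, all the way until its collar sits flat on the ear. Only when it is pinned, press the valve's pedal fully down to its stop, hold it there for a moment, then let it spring back and leave everything at rest. Leave the other two pins in the rack.

Things in the scene. Friction and masses are not known exactly. Their poses are not given: they have to be found in the camera images.
- pin: The pin to fit, bare steel: round shank 12 mm thick, 58 mm long below the collar (last 8 mm tapers to a 7 mm nose); collar 28 mm across, 4 mm thick; above it a round upright head 20 mm across, 34 mm tall, with dark grooves. Starts upright in one of the rack's three holes, collar on the rack. Origin: centre of the collar's underside; z up through the head, top at z = 38 mm. About 0.15 kg.
- pin_tip (a point): Centre of the nose of that pin, 58 mm below the underside of its collar.
- square_pin: Another steel pin in the rack, to be left there: square head 20 mm wide whose top is 26 mm above the rack, on a round 28 mm collar. Origin: centre of the collar's underside.
- disc_pin: A third steel pin in the rack, to be left there: only a flat round disc head, 38 mm across and 11 mm thick. Origin: centre of the disc's underside.
- rack: Fixed aluminium pin rack: a plate 60 mm (x) by 200 mm (y), its top 75 mm above the bench, on two end walls, open beneath. Three 16 mm holes in a row along its y axis at y = -66, 0 and 66 mm hold the three pins. Origin: centre of the underside, on the bench.
- stand: Fixed test stand: dark base plate 210 (x) by 240 mm (y), blue valve block 85 x 80 mm, its top 78 mm above the bench. A steel ear on each side of the block, tops at 80 mm: the +y ear has the open eye, the -y ear is already bolted (round brass-plated bolt head up to 89 mm). The pedal sticks out to -x. Nothing on it is higher than 90 mm. Origin: on the bench, 30 mm to -x of the block's centre; z up.
- eye (a point): Centre of the open eye at the top face of the valve's +y ear, 80 mm above the bench. Vertical 15 mm hole with a 2 mm chamfer through the 12 mm thick ear; 20 mm below the ear a lug of the stand, 12 mm thick, has a 16 mm hole in line with it; below that it is free down to 12 mm above the bench. Axes as the stand's.
- pedal (a joint): Angle of the sprung pedal: 0 at rest (sloping up towards the stand's -x by 0.30 rad), 0.32 rad fully down on its stop. A ribbed black pad on a steel plate 100 mm long, 70 mm wide, hinged along the stand's y axis at its inner end; it springs back when let go. About 6 N at the pad point starts it, 11 N holds it on its stop.
- pedal_pad (a point): Point on top of the pedal pad where to press, on its middle line 85 mm from the hinge and 20 mm from its free end; at rest 83 mm above the bench, 56 mm when fully down. The hinge lies 18 mm to -x of the stand's origin, 50 mm above the bench.
There are look-alikes about, which are no part of the job. What is shaped like the pin but turquoise is not meant.

How it is judged:
By the outcome, as a careful person would: the job done as asked, in the order asked, and still so for the second after the job is handed in, with the robot touching nothing.
It also fails if it takes over 58 s, if anything falls off the work surface, if the arm or the gripper's body presses on something with over 40 N, if the wrist force passes 120 N, or if a joint passes its speed limit or range.

## Working session

There is one attempt and no reset: what is moved stays moved. The work goes in short steps, Python scripts to look and compute and a shell command to move; the robot and the scene stay as the last step left them, time stands still between calls to the robot, and variables do not carry over. Pictures are saved under pics/ and viewed, at most 10 in all, crops included, and the job is handed in when it is done.

```bash
mkdir -p pics
cat > h.py <<'E'
import numpy as np, cv2
from plant import r, capture, close_job, search_frame, outline_of
def ray(p,u,v):
    K=np.array(p["K"]);d=np.array([(u-K[0,2])/K[0,0],(v-K[1,2])/K[1,1]]);s=d.copy()
    for _ in range(30): s=d/(1+p["k1"]*(s@s))
    return np.array(p["rotation"])@np.array([s[0],s[1],1.])
def at(p,u,v,z):
    o=np.array(p["origin"]);d=ray(p,u,v);return o+d*(z-o[2])/d[2]
def proj(p,X):
    c=np.array(p["rotation"]).T@(np.array(X)-np.array(p["origin"]));s=c[:2]/c[2];s=s*(1+p["k1"]*(s@s))
    K=np.array(p["K"]);return np.array([K[0,0]*s[0]+K[0,2],K[1,1]*s[1]+K[1,2]])
def save(p,n,box=None,k=1):
    f=p["frame"]
    if box: f=f[box[1]:box[3],box[0]:box[2]]
    cv2.imwrite("pics/"+n,cv2.resize(f[:,:,::-1],None,fx=k,fy=k,interpolation=cv2.INTER_CUBIC))
E
python3 - <<'E'
from h import *
np.set_printoptions(precision=4,suppress=True)
for n in("top","scene"):
    p=capture(n);save(p,n+"0.png");print(n,p["origin"],p["K"][0],p["k1"],p["rotation"])
    for t in("pin","square_pin","disc_pin","rack","stand","pedal"):
        print(t,[(round(d["conf"],2),np.round(d["bbox"]).tolist()) for d in search_frame(p,t)])
print(r.get_state())
E
```

```text
top [ 0.399  -0.0469  1.0512] [484.082    0.     276.3506] -0.05814187002699848 [-172.2672    0.8083  -91.4761]
pin [(0.64, [427.0, 198.0, 443.0, 209.0]), (0.63, [388.0, 211.0, 402.0, 225.0]), (0.54, [400.0, 170.0, 416.0, 186.0])]
square_pin [(0.62, [360.0, 224.0, 371.0, 238.0])]
disc_pin [(0.75, [327.0, 235.0, 345.0, 257.0])]
rack [(0.96, [315.0, 199.0, 414.0, 264.0])]
stand [(0.96, [132.0, 164.0, 250.0, 283.0]), (0.32, [391.0, 209.0, 405.0, 225.0])]
pedal [(0.82, [156.0, 219.0, 200.0, 275.0])]
scene [ 0.9119 -0.5778  0.6738] [460.3494   0.     280.8829] -0.1573992453812086 [-131.4993   -0.8587   38.0598]
pin [(0.85, [192.0, 270.0, 209.0, 296.0]), (0.74, [213.0, 318.0, 237.0, 360.0]), (0.73, [166.0, 323.0, 187.0, 361.0])]
square_pin [(0.65, [207.0, 249.0, 226.0, 269.0])]
disc_pin [(0.67, [218.0, 225.0, 239.0, 243.0])]
rack [(0.81, [175.0, 221.0, 251.0, 336.0])]
stand [(0.64, [273.0, 145.0, 405.0, 246.0])]
pedal [(0.85, [300.0, 145.0, 344.0, 182.0])]
{'time_s': 0.7, 'joints': array([-50.4152,  20.5437,   0.6851,  -0.0007, -70.1357, -16.5091]), 'qd': array([-0.0107, -0.0144,  0.0626,  0.0181, -0.0137, -0.0896]), 'joint_torque': array([  0.0007, -58.2164,  29.3244,   7.0012,   0.0125,  -0.    ]), 'tcp_pos': array([ 0.2646, -0.621 ,  0.2266]), 'eef_rot': array([-179.9947,    0.0023, -156.9245]), 'contact_force': array([-0.2667,  0.685 , -0.3029]), 'moment': array([ 0.0223,  0.0223, -0.0214]), 'gripper_force': 0.0, 'gripper_width': 0.08747294318798846}
```

View pics/top0.png

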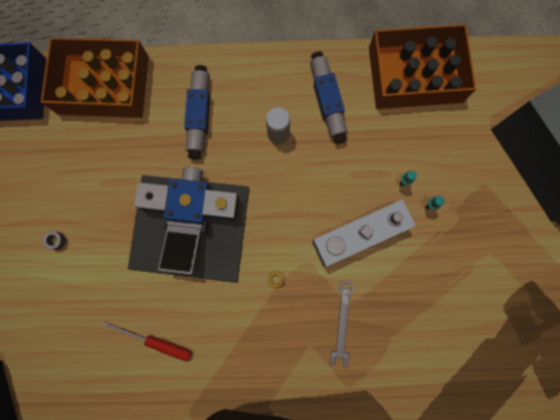

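View pics/scene0.png

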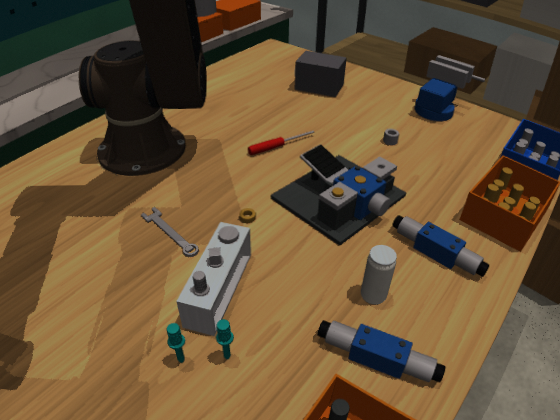

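Top view: the steel round-headed pin stands in the rack at about (396,218), with the square pin at (366,231) and the disc pin at (335,245). The turquoise look-alikes are at (408,178) and (434,203). The stand's eye is at about (149,196), the bolt at (221,204) and the pedal at (180,250). Scene view: the steel pin is at (200,283), and the turquoise ones at (176,342) and (225,339). The pin meant is the steel one with the tall round head in the rack. I'll confirm that in one enlarged crop.

```bash
sed -i 's/np.array(p\["rotation"\])/RR(p)/g' h.py
cat >> h.py <<'E'
from scipy.spatial.transform import Rotation as Ro
def RR(p):
    a=np.array(p["rotation"]);return a if a.shape==(3,3) else Ro.from_euler("xyz",a,degrees=True).as_matrix()
def tri(ps,uvs):
    A=np.zeros((3,3));b=np.zeros(3)
    for p,(u,v) in zip(ps,uvs):
        d=ray(p,u,v);d/=np.linalg.norm(d);M=np.eye(3)-np.outer(d,d);A+=M;b+=M@np.array(p["origin"])
    return np.linalg.solve(A,b)
E
python3 - <<'E'
from h import *
t=capture("top");s=capture("scene")
def c(p,b,w=400,h=300): return cv2.resize(p["frame"][b[1]:b[3],b[0]:b[2],::-1],(w,h),interpolation=cv2.INTER_CUBIC)
a=np.vstack([np.hstack([c(t,(310,170,450,275)),c(s,(160,215,300,320))]),np.hstack([c(t,(125,160,265,265)),c(s,(265,135,405,240))])])
cv2.imwrite("pics/crop1.png",a)
E
```

```text
(no output)
```

View pics/crop1.png

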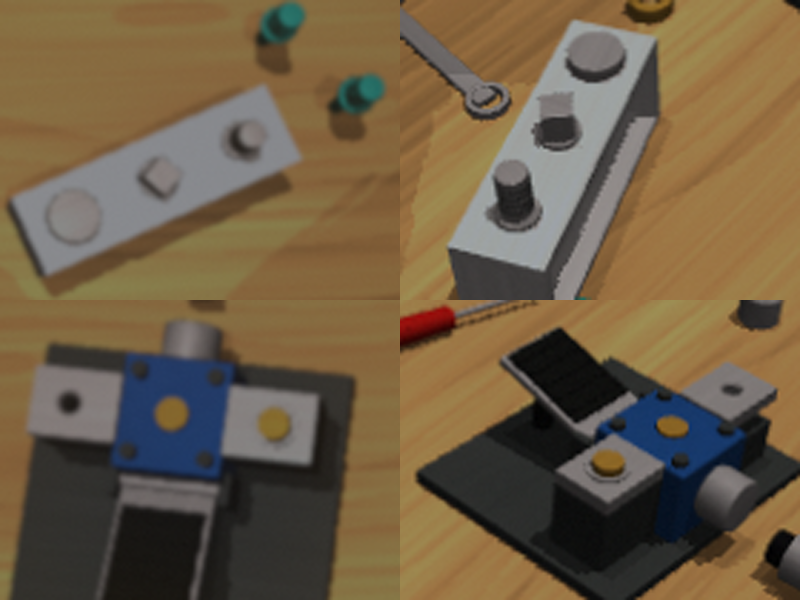

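The crop confirms it: the steel pin with the tall grooved round head is in the rack's right-hand hole in the top view, next to the square and disc pins. The open eye is in the ear away from the brass bolt. Next I measure.

Run:
```python
from h import *
np.set_printoptions(precision=4,suppress=True)
t=capture("top");s=capture("scene")
P={"pinhead":((397.9,216.6),(199.6,273.9),.113),"disc":((335.6,245.3),(228.6,233.9),.086),"eye":((148.8,195.4),(381.6,165.9),.08),
"bolt":((220.6,203.1),(337.9,191.4),.089),"brass":((184.6,199.6),(359.9,179.2),.08)}
for n,(a,b,z) in P.items(): print(n,at(t,*a,z)[:2],at(s,*b,z)[:2],tri([t,s],[a,b]))
print("sq",at(t,365.7,231.3,.101))
for u,v in((10,203),(47,276),(301,157),(266,84)): print("rackc",at(t,310+u/2.857-.3,170+v/2.857-.3,.075)[:2])
```

```text
pinhead [ 0.5144 -0.2743] [ 0.5161 -0.2707] [ 0.5155 -0.2726  0.1142]
disc [ 0.4635 -0.1531] [ 0.469  -0.1537] [ 0.465  -0.1522  0.0824]
eye [0.5763 0.2241] [0.5808 0.2259] [0.5785 0.2259 0.0784]
bolt [0.5546 0.0752] [0.5592 0.0755] [0.5565 0.0767 0.0866]
brass [0.5654 0.1501] [0.568  0.1513] [0.5667 0.1511 0.0792]
sq [ 0.4884 -0.2119  0.101 ]
rackc [ 0.4747 -0.1095]
rackc [ 0.4226 -0.1336]
rackc [ 0.5016 -0.3175]
rackc [ 0.5548 -0.2957]
```

```bash
python3 -m creep '[[44,0.7,1,0,0,0,6.4],[44,0.7,1,0,0,0,6.4],[44,0.7,1,0,0,0,6.4],[44,0.7,1,0,0,0,6.4],[44,0.7,1,0,0,0,6.4],[44,0.7,1,0,0,0,6.4],[44,0.7,1,0,0,0,6.4]]' 20; python3 -m creep '[[44,0.7,1,0,0,0,6.4],[44,0.7,1,0,0,0,6.4],[44,0.7,1,0,0,0,6.4],[44,0.7,1,0,0,0,6.4],[44,0.7,1,-0.5,0,0,6.4],[44,0.7,1,-0.7,0,0,6.4],[44,0.2,0.9,-0.5,0,0,6.4],[44,0,0,0,0,0,0]]'
```

```text
time_s: 1.48
tcp_pos: [0.3877, -0.4447, 0.2268]
eef_rot: [-180.0, -0.0, -111.8]
contact_force: [0.5, 0.0, -0.0]
gripper_width: 0.0472
gripper_force: 0.0
time_s: 2.15
tcp_pos: [0.4969, -0.2698, 0.1814]
eef_rot: [179.9, 0.2, -66.8]
contact_force: [-0.7, 0.4, -0.7]
gripper_width: 0.0441
gripper_force: 0.0
```

```bash
python3 -m creep '[[44,0.74,-0.12,-0.5,0,0,0],[44,0,0,-0.9,0,0,0],[44,0,0,-0.7,0,0,0],[44,0,0,0,0,0,0],[44,0,0,0,0,0,0]]'
python3 - <<'E'
from h import *
t=capture("top");s=capture("scene")
def c(p,b,w=400,h=300): return cv2.resize(p["frame"][b[1]:b[3],b[0]:b[2],::-1],(w,h),interpolation=cv2.INTER_CUBIC)
cv2.imwrite("pics/crop2.png",np.hstack([c(t,(310,170,450,275)),c(s,(140,195,280,300))]))
print(r.get_state()["tcp_pos"])
E
```

```text
time_s: 2.57
tcp_pos: [0.515, -0.2767, 0.1313]
eef_rot: [179.9, 0.0, -67.3]
contact_force: [0.5, 0.0, 1.9]
gripper_width: 0.0439
gripper_force: 0.0
[ 0.51620394 -0.2769822   0.13294482]
```

View pics/crop2.png

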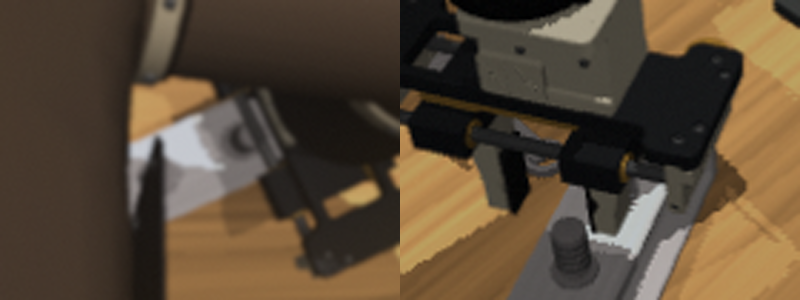

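Run:
```python
from h import *
s=capture("scene");st=r.get_state();print(s["origin"],s["rotation"])
X=st["tcp_pos"];R=Ro.from_euler("xyz",st["eef_rot"],degrees=True).as_matrix();print(X,st["eef_rot"],st["joints"],R[:,1])
for o in(-.022,0,.022): print(proj(s,X+R[:,1]*o))
for q in([.5155,-.2725,.113],): print(proj(s,q))
for o in(-.022,0,.022): print(proj(s,X+R[:,0]*o))
```

```text
[ 0.91185138 -0.57781795  0.67376647] [-131.49927275   -0.8586921    38.05977795]
[ 0.51632351 -0.27694415  0.13313634] [-1.79907708e+02 -8.84036862e-02 -6.73265105e+01] [-9.08160648e+00  1.65904883e+01 -1.81621682e+01  3.24215652e-02
 -5.51223457e+01  3.17366567e+01] [-0.92271439 -0.38548094 -0.00161079]
[208.48623866 270.83931674]
[195.49089923 267.83214818]
[182.70681003 264.85372639]
[198.5260735  274.36769702]
[200.87410075 258.01402112]
[195.49089923 267.83214818]
[189.89822291 278.05392902]
```

```bash
python3 -m creep '[[44,-0.04,0.18,0,0,0,0],[44,0,0,-0.4,0,0,0],[44,0,0,-0.5,0,0,0],[44,0,0,0,0,0,0],[44,0,0,0,0,0,0],[44,0,0,0,0,0,0]]'
```

```text
time_s: 3.22
tcp_pos: [0.5148, -0.272, 0.1094]
eef_rot: [-180.0, -0.0, -67.3]
contact_force: [0.4, 0.2, 0.4]
gripper_width: 0.0439
gripper_force: 0.0
```

```bash
python3 -m creep '[[44,0.02,0,-0.4,0,0,0],[44,0,0,-0.4,0,0,0],[44,0,0,-0.16,0,0,0],[44,0,0,0,0,0,0],[18,0,0,0,0,0,0],[15,0,0,0,0,0,0],[12,0,0,0,0,0,0],[12,0,0,0,0,0,0]]' 30;python3 -m creep '[[12,0,0,0,0,0,0],[12,0,0,0,0,0,0],[12,0,0,0,0,0,0],[12,0,0,0,0,0,0],[12,0,0,0,0,0,0],[12,0,0,0,0,0,0]]'
```

```text
time_s: 3.88
tcp_pos: [0.5153, -0.272, 0.0854]
eef_rot: [-180.0, -0.0, -67.3]
contact_force: [-0.3, -0.5, -0.2]
gripper_width: 0.0225
gripper_force: 0.0
time_s: 4.38
tcp_pos: [0.5152, -0.272, 0.0853]
eef_rot: [-180.0, -0.0, -67.3]
contact_force: [-0.9, -0.5, 3.9]
gripper_width: 0.0194
gripper_force: 30.0
```

```bash
python3 -m creep '[[12,0,0,0.3,0,0,0],[12,0,0,0.6,0,0,0],[12,0,0,0.8,0,0,0],[12,0,0,0.8,0,0,0],[12,0,0,0.8,0,0,0],[12,0,0,0.7,0,0,0],[12,0,0,0.3,0,0,0],[12,0,0,0,0,0,0]]';python3 - <<'E'
from h import *
s=capture("scene");save(s,"lift.png",(120,140,400,350),2.8)
print(r.get_state()["gripper_width"],[(round(d["conf"],2),np.round(d["bbox"]).tolist()) for d in search_frame(s,"pin")])
E
```

```text
time_s: 5.05
tcp_pos: [0.516, -0.2721, 0.1945]
eef_rot: [-179.8, -0.1, -67.3]
contact_force: [0.5, 0.3, -0.7]
gripper_width: 0.0193
gripper_force: 30.0
0.019468094827090422 [(0.95, [217.0, 322.0, 234.0, 358.0]), (0.91, [184.0, 221.0, 199.0, 272.0]), (0.58, [167.0, 324.0, 186.0, 360.0])]
```

View pics/lift.png

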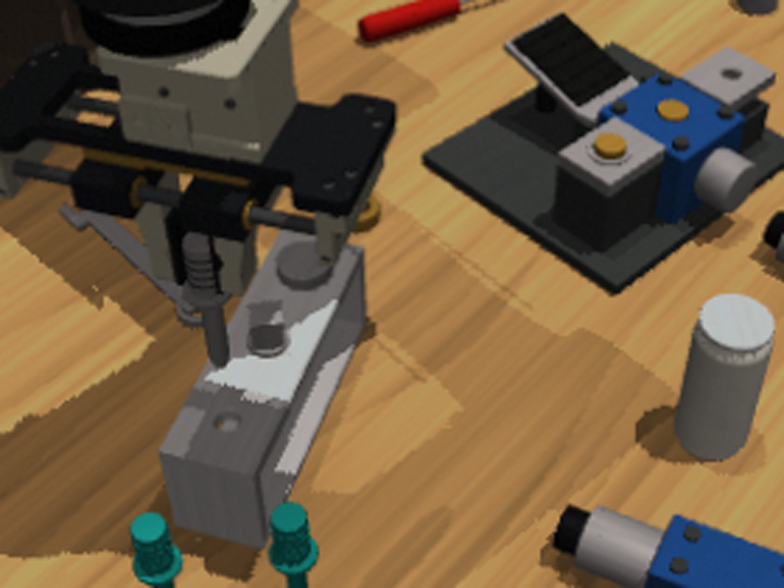

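```bash
python3 -m creep '[[12,0,0.5,0,0,0,0],[12,0.1,1,0,0,0,0],[12,0.1,1,0,0,0,0],[12,0.2,1,0,0,0,0],[12,0.2,1,0,0,0,0],[12,0.1,1,0,0,0,0],[12,0.1,1,0,0,0,0],[12,0.1,1,0,0,0,0]]';python3 -m creep '[[12,0.1,1,0,0,0,0],[12,0.1,1,0,0,0,0],[12,0.1,1,0,0,0,0],[12,0.1,1,0,0,0,0],[12,0.2,1,0,0,0,0],[12,0.2,1,0,0,0,0],[12,0.1,1,0,0,0,0],[12,0.1,1,0,0,0,0]]'; python3 -m creep '[[12,0.2,1,0,0,0,0],[12,0.2,0.9,0,0,0,0],[12,0.1,0.6,0,0,0,0],[12,0,0,0,0,0,0],[12,0,0,0,0,0,0],[12,0,0,0,0,0,0]]'
```

```text
time_s: 5.82
tcp_pos: [0.5366, -0.0828, 0.191]
eef_rot: [179.9, 0.1, -67.3]
contact_force: [0.4, -0.2, -0.8]
gripper_width: 0.0194
gripper_force: 30.0
time_s: 6.48
tcp_pos: [0.5615, 0.117, 0.1909]
eef_rot: [179.9, 0.0, -67.3]
contact_force: [0.4, -0.5, -1.3]
gripper_width: 0.0193
gripper_force: 30.0
time_s: 6.98
tcp_pos: [0.5744, 0.1776, 0.1917]
eef_rot: [179.9, -0.0, -67.3]
contact_force: [-0.6, -0.7, -1.4]
gripper_width: 0.0193
gripper_force: 30.0
```

```bash
python3 -m creep '[[12,0.1,0.6,0,0,0,0],[12,0.05,0.7,0,0,0,0],[12,0,0.58,0,0,0,0],[12,0,0,-0.5,0,0,0],[12,0,0,-0.5,0,0,0],[12,0,0,0,0,0,0],[12,0,0,0,0,0,0],[12,0,0,0,0,0,0]]'
python3 - <<'E'
from h import *
t=capture("top");s=capture("scene");print(r.get_state()["tcp_pos"])
def c(p,b,w=400,h=300): return cv2.resize(p["frame"][b[1]:b[3],b[0]:b[2],::-1],(w,h),interpolation=cv2.INTER_CUBIC)
cv2.imwrite("pics/crop3.png",np.hstack([c(t,(100,150,240,255)),cv2.resize(s["frame"][100:220,320:440,::-1],(400,400),interpolation=cv2.INTER_CUBIC)[:300]]))
print(at(s,201.6,290.9,.075), proj(s,[.5155,-.2725,.075]))
E
```

```text
time_s: 7.65
tcp_pos: [0.5791, 0.2255, 0.1682]
eef_rot: [-180.0, -0.0, -67.3]
contact_force: [-0.1, 0.9, -0.7]
gripper_width: 0.0191
gripper_force: 30.0
[0.57926211 0.2253831  0.16846507]
[ 0.5185317  -0.27415943  0.075     ] [201.01853657 289.39313342]
```

View pics/crop3.png

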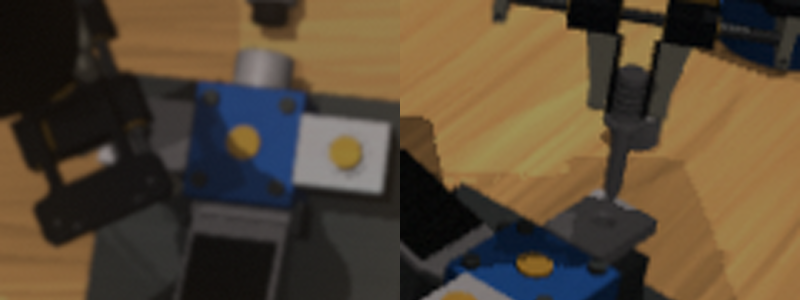

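The crop shows the pin held upright above the +y ear. In the scene view its tip is at about (383.2,159.7), just above the eye at about (381,166).

Run:
```python
from h import *
np.set_printoptions(precision=4,suppress=True)
s=capture("scene");X=r.get_state()["tcp_pos"]
print("tip",at(s,383.2,159.65,X[2]-.0683),"expect px at tcp",proj(s,[X[0],X[1],X[2]-.0683]))
for e in((380.3,165.65),(381.6,165.9)): print("eye",at(s,*e,.08))
f=s["frame"][100:180,340:420,::-1]
g=cv2.resize(f,(800,800),interpolation=cv2.INTER_CUBIC)[200:800]
cv2.imwrite("pics/z.png",cv2.convertScaleAbs(g,alpha=1.8,beta=20))
print(X)
```

```text
tip [0.5833 0.2222 0.1001] expect px at tcp [382.2589 158.3552]
eye [0.578  0.2248 0.08  ]
eye [0.5808 0.2259 0.08  ]
[0.5792 0.2253 0.1684]
```

View pics/z.png

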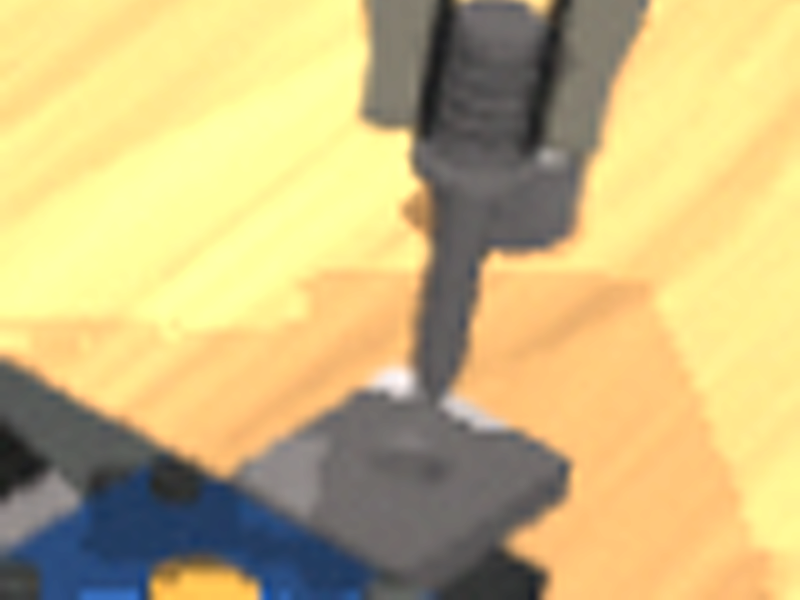

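The nose centre agrees with the TCP to about 1 mm, and the eye is at about (0.578, 0.226). I'll shift slightly and descend while watching the force.

```bash
python3 -m creep '[[12,-0.04,0.03,-0.3,0,0,0],[12,0,0,-0.3,0,0,0],[12,0,0,-0.2,0,0,0],[12,0,0,-0.1,0,0,0],[12,0,0,-0.1,0,0,0],[12,0,0,0,0,0,0]]'
```

```text
time_s: 8.3
tcp_pos: [0.5776, 0.2256, 0.1418]
eef_rot: [179.9, -0.0, -67.3]
contact_force: [-0.1, 1.2, -1.7]
gripper_width: 0.0193
gripper_force: 30.0
```

```bash
python3 -m creep '[[12,0,0,-0.1,0,0,0],[12,0,0,-0.1,0,0,0],[12,0,0,-0.1,0,0,0],[12,0,0,0,0,0,0],[12,0,0,0,0,0,0],[12,0,0,0,0,0,0]]'; python3 -c "
from h import *
s=r.get_state();print(s['moment'],s['contact_force'],s['tcp_pos'])"
```

```text
time_s: 8.8
tcp_pos: [0.5779, 0.2258, 0.1352]
eef_rot: [-180.0, -0.0, -67.3]
contact_force: [0.3, -0.5, -1.2]
gripper_width: 0.0193
gripper_force: 30.0
[0.00625639 0.15281432 0.03125659] [ 0.25563969 -0.46314244 -1.24404823] [0.57791299 0.22580178 0.135158  ]
```

```bash
python3 -m creep '[[12,0,0,-0.2,0,0,0],[12,0,0,-0.2,0,0,0],[12,0,0,-0.2,0,0,0],[12,0,0,-0.1,0,0,0],[12,0,0,0,0,0,0],[12,0,0,0,0,0,0]]'; python3 -m creep '[[12,0,0,-0.15,0,0,0],[12,0,0,-0.15,0,0,0],[12,0,0,-0.1,0,0,0],[12,0,0,0,0,0,0],[12,0,0,0,0,0,0]]'
```

```text
time_s: 9.3
tcp_pos: [0.5777, 0.2257, 0.1172]
eef_rot: [180.0, -0.0, -67.3]
contact_force: [0.4, -0.2, -1.3]
gripper_width: 0.0191
gripper_force: 30.0
time_s: 9.72
tcp_pos: [0.5777, 0.2257, 0.1073]
eef_rot: [180.0, -0.0, -67.3]
contact_force: [-0.4, 0.2, -0.9]
gripper_width: 0.0191
gripper_force: 30.0
```

```bash
python3 -m creep '[[12,0,0,-0.2,0,0,0],[12,0,0,-0.2,0,0,0],[12,0,0,-0.17,0,0,0],[12,0,0,0,0,0,0],[12,0,0,0,0,0,0],[12,0,0,0,0,0,0]]'; python3 -m creep '[[12,0,0,-0.05,0,0,0],[12,0,0,-0.04,0,0,0],[12,0,0,0,0,0,0],[12,0,0,0,0,0,0],[12,0,0,0,0,0,0]]'
```

```text
time_s: 10.22
tcp_pos: [0.5779, 0.2258, 0.0933]
eef_rot: [-180.0, -0.0, -67.3]
contact_force: [-0.1, -0.3, -1.5]
gripper_width: 0.019
gripper_force: 30.0
time_s: 10.63
tcp_pos: [0.5779, 0.2258, 0.0911]
eef_rot: [-180.0, 0.0, -67.3]
contact_force: [-0.9, -0.6, -0.9]
gripper_width: 0.0198
gripper_force: 30.0
```

```bash
python3 -m creep '[[12,0,0,-0.04,0,0,0],[12,0,0,-0.03,0,0,0],[12,0,0,0,0,0,0],[12,0,0,0,0,0,0],[12,0,0,0,0,0,0]]'
```

```text
time_s: 11.05
tcp_pos: [0.578, 0.2259, 0.0904]
eef_rot: [-179.9, -0.0, -67.3]
contact_force: [-2.4, -0.1, 5.7]
gripper_width: 0.0195
gripper_force: 30.0
```

The collar is seated (about 6 N up at the expected height). Next I release and rise.

```bash
python3 -m creep '[[24,0,0,0,0,0,0],[34,0,0,0,0,0,0],[40,0,0,0,0,0,0],[40,0,0,0,0,0,0],[40,0,0,0.4,0,0,0],[40,0,0,0.7,0,0,0],[40,0,0,0.8,0,0,0],[40,0,0,0.8,0,0,0]]'; python3 -m creep '[[40,-0.4,0,0.8,0,0,0],[20,-0.8,0,0.5,0,0,0],[0,-0.8,0,0,0,0,0],[0,-0.8,-0.3,0,0,0,0],[0,-0.8,-0.5,0,0,0,0],[0,-0.7,-0.5,0,0,0,0],[0,0,0,0,0,0,0],[0,0,0,0,0,0,0]]' 40
python3 - <<'E'
from h import *
t=capture("top");s=capture("scene");print(r.get_state()["tcp_pos"],r.get_state()["gripper_width"])
def c(p,b,w=400,h=300): return cv2.resize(p["frame"][b[1]:b[3],b[0]:b[2],::-1],(w,h),interpolation=cv2.INTER_CUBIC)
cv2.imwrite("pics/crop4.png",np.hstack([c(t,(100,150,240,255)),c(s,(285,100,425,205))]))
E
```

```text
time_s: 11.72
tcp_pos: [0.5778, 0.2257, 0.158]
eef_rot: [180.0, -0.0, -67.3]
contact_force: [-0.0, -0.1, -0.1]
gripper_width: 0.04
gripper_force: 0.0
time_s: 12.38
tcp_pos: [0.4701, 0.1931, 0.1906]
eef_rot: [-179.9, 0.0, -67.3]
contact_force: [0.2, 0.2, 0.4]
gripper_width: 0.002
gripper_force: 0.0
[0.47100073 0.19372713 0.1900795 ] 0.0001835698834601615
```

View pics/crop4.png

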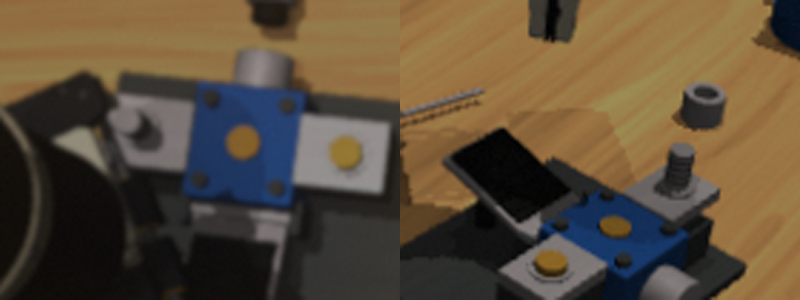

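The pin sits in the eye with its collar flat on the ear (scene about (383,158)). The pedal is at rest. Next I check the pad estimate.

Run:
```python
from h import *
np.set_printoptions(precision=4,suppress=True)
s=capture("scene");t=capture("top")
e=np.array([.578,.2258]);b=np.array([.5562,.0762]);y=(e-b)/np.linalg.norm(e-b);x=np.array([y[1],-y[0]]);c=(e+b)/2;o=c-.03*x
pad=o-x*(.018+.0800);end=o-x*(.018+.105*.955-.0024);print("axes",x,y,"pad",pad,"end",end)
print(proj(s,[*end,.0887]),"seen 310,150",at(s,310,150,.0887),at(t,178,272,.0887),"tcp",r.get_state()["tcp_pos"])
for d in outline_of(s,"pedal")[:1]: print(d["bbox"],d["conf"])
```

```text
axes [ 0.9895 -0.1442] [0.1442 0.9895] pad [0.4404 0.1695] end [0.4227 0.172 ]
[310.5689 147.759 ] seen 310,150 [0.4271 0.1636 0.0887] [0.4185 0.1617 0.0887] tcp [0.471  0.1937 0.1895]
[300.3, 147.9, 343.5, 182.5] 0.87
```

```bash
python3 -m creep '[[0,-0.2,-0.2,0,0,0,6.6],[0,-0.2,-0.2,0,0,0,6.6],[0,-0.2,-0.2,0,0,0,6.6],[0,-0.2,-0.2,0,0,0,6.6],[0,-0.2,-0.1,0,0,0,6.6],[0,-0.2,-0.1,0,0,0,6.6],[0,0,0,0,0,0,6.6],[0,0,0,0,0,0,6.6]]';python3 -m creep '[[0,0,0,-0.4,0,0,6.3],[0,0,0,-0.8,0,0,0],[0,0,0,-0.8,0,0,0],[0,0,0,-0.7,0,0,0],[0,0,0,-0.4,0,0,0],[0,0,0,0,0,0,0],[0,0,0,0,0,0,0],[0,0,0,0,0,0,0]]'
```

```text
time_s: 13.3
tcp_pos: [0.4405, 0.1684, 0.1892]
eef_rot: [180.0, 0.0, -14.2]
contact_force: [-0.4, -0.3, 0.6]
gripper_width: 0.0007
gripper_force: 0.0
time_s: 13.97
tcp_pos: [0.441, 0.1687, 0.1124]
eef_rot: [-180.0, -0.0, -8.2]
contact_force: [0.3, 0.4, -0.1]
gripper_width: 0.0003
gripper_force: 0.0
```

```bash
python3 -m creep '[[0,0,0,-0.3,0,0,0],[0,0,0,-0.4,0,0,0],[0,0,0,-0.3,0,0,0],[0,0,0,-0.2,0,0,0],[0,0,0,-0.2,0,0,0],[0,0,0,0,0,0,0],[0,0,0,0,0,0,0]]';python3 -m creep '[[0,0,0,-0.2,0,0,0],[0,0,0,-0.2,0,0,0],[0,0,0,-0.1,0,0,0],[0,0,0,0,0,0,0],[0,0,0,0,0,0,0],[0,0,0,0,0,0,0]]'
```

```text
time_s: 14.55
tcp_pos: [0.4405, 0.1684, 0.077]
eef_rot: [180.0, -0.0, -8.2]
contact_force: [-1.0, -0.1, 5.6]
gripper_width: 0.0002
gripper_force: 2.4
time_s: 15.05
tcp_pos: [0.4403, 0.1686, 0.0649]
eef_rot: [-180.0, -0.0, -8.2]
contact_force: [-5.1, 1.3, 7.3]
gripper_width: 0.0004
gripper_force: 3.8
```

```bash
python3 -m creep '[[0,0,0,-0.15,0,0,0],[0,0,0,-0.1,0,0,0],[0,0,0,-0.08,0,0,0],[0,0,0,0,0,0,0],[0,0,0,0,0,0,0],[0,0,0,0,0,0,0]]'
```

```text
time_s: 15.55
tcp_pos: [0.4399, 0.1686, 0.0568]
eef_rot: [-180.0, 0.0, -8.2]
contact_force: [-8.0, 2.7, 11.3]
gripper_width: 0.0001
gripper_force: 5.6
```

Near the stop. I'll press until the force rises clearly, then hold.

```bash
python3 -m creep '[[0,0,0,-0.04,0,0,0],[0,0,0,-0.04,0,0,0],[0,0,0,0,0,0,0],[0,0,0,0,0,0,0],[0,0,0,0,0,0,0]]'
```

```text
time_s: 15.97
tcp_pos: [0.44, 0.1686, 0.0562]
eef_rot: [-180.0, -0.0, -8.2]
contact_force: [-15.8, 1.0, 30.0]
gripper_width: 0.0003
gripper_force: 15.4
```

```bash
python3 -m creep '[[0,0,0,0,0,0,0],[0,0,0,0,0,0,0],[0,0,0,0,0,0,0],[0,0,0,0,0,0,0],[0,0,0,0,0,0,0],[0,0,0,0,0,0,0],[0,0,0,0,0,0,0],[0,0,0,0,0,0,0]]';python3 -m creep '[[0,0,0,0,0,0,0],[0,0,0,0,0,0,0],[0,0,0,0,0,0,0],[0,0,0,0,0,0,0],[0,0,0,0.15,0,0,0],[0,0,0,0.25,0,0,0],[0,0,0,0.3,0,0,0],[0,0,0,0.4,0,0,0]]';python3 -m creep '[[0,0,0,0.4,0,0,0],[0,0,0,0.5,0,0,0],[0,0,0,0.8,0,0,0],[0,0,0,0.9,0,0,0],[0,0,0,0.9,0,0,0],[0,0,0,0.6,0,0,0],[0,0,0,0,0,0,0],[0,0,0,0,0,0,0]]'
python3 - <<'E'
from h import *
s=capture("scene");save(s,"end.png",(265,90,445,225),4)
E
```

```text
time_s: 16.63
tcp_pos: [0.4399, 0.1686, 0.0562]
eef_rot: [-180.0, -0.0, -8.2]
contact_force: [-15.4, 2.0, 30.2]
gripper_width: 0.0005
gripper_force: 15.3
time_s: 17.3
tcp_pos: [0.4417, 0.1689, 0.0827]
eef_rot: [-179.9, -0.1, -8.2]
contact_force: [2.6, -0.4, 1.8]
gripper_width: 0.0005
gripper_force: 1.5
time_s: 17.97
tcp_pos: [0.4407, 0.1686, 0.1849]
eef_rot: [-179.9, -0.1, -8.2]
contact_force: [0.0, 0.1, -1.2]
gripper_width: 0.0005
gripper_force: 0.0
```

View pics/end.png

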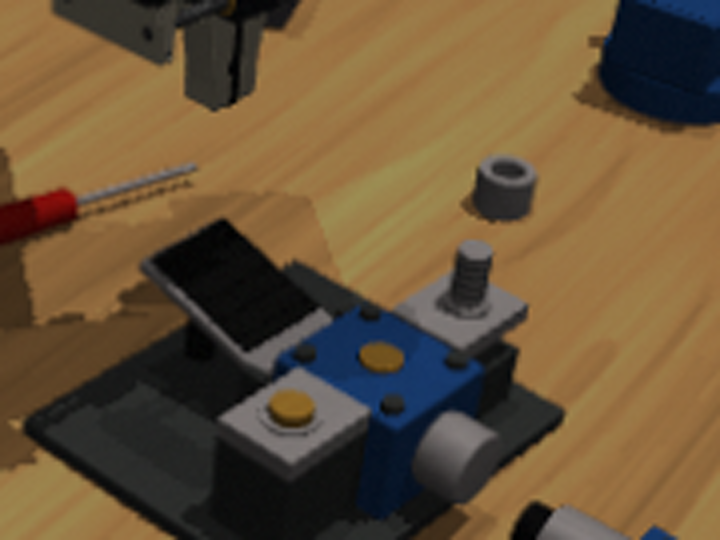

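The pedal is back up (scene about (322,163)), the pin is seated with its collar flat (about (382,163)), and the gripper is clear of everything.

```bash
python3 -c "
from plant import close_job
print(close_job())"
```

```text
the job is handed in; nothing more can be done
None
```

The pin is seated in the valve's eye with its collar flat on the ear. I then pressed the pedal to its stop for about a second and let it spring back; the other two pins were left alone, and I handed the job in at about 18 s of the 58 s allowed.

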